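# Sound a bored candle for a false bottom

### The arm

A 6-joint arm with a two-finger parallel gripper is mounted at the origin on the work surface. World frame = base frame: x ahead of the robot, y to its left, z up, the work surface at z = 0. Lengths are in m, angles in rad, forces in N, time in s.
With the tool pointing down it reaches from about 0.225 to 0.875 m from the base axis. Payload 3.4 kg.
Tool frame: the origin (TCP) lies between the finger pads, 19 mm behind the fingertips; this is the grasp point; z points along the fingers, y is the line along which they close (so a half turn about z gives the same grasp; the last joint's range is limited). The gripper opens to 85 mm and grips with 20 to 120 N. Pads are 22 mm wide; open, the fingers measure 114 mm over their backs; the gripper's body (76 mm by 85 mm) begins 54 mm behind the grasp point. The pads swing forward as they close: fully open they stand 13 mm farther back than shut.
Start: joints at [0.979, 0.276, 1.505, -0, 1.361, -0.121], TCP at [0.261, 0.512, 0.25] pointing down, gripper open.
Joint ranges: [-2.89, 2.89], [-0.75, 2.08], [0.22, 2.7], [-1.18, 4.32], [0.11, 2.71], [-2.7, 2.7]. Speed limits (rad/s): [2.57, 2.57, 3.14, 3.14, 3.14, 3.14].

### API

Orientations are given as a unit quaternion [w, x, y, z].
In Python, from rig import sensors, eyes, manip gives the robot as it stands.
- The arm moves only by the tool drive_tool, never from a script. Its argument "deltas" is a list of rows, each an object with "linear": the shift along the world's x, y, z in mm, a list of three; "twist": the turn about the world's z in degrees; "claw": the opening, from 0 (shut) to 1 (fully open). In form: [{"linear": [tx, ty, tz], "twist": twist, "claw": claw}, ...]. A call has 1 to 12 rows; each row is the pose to reach, as a shift and turn from the pose commanded when the call began; what a row does not reach only later rows make up. A row lasts 1/12 s, in which the tool goes at most 41.7 mm and 7.16 degrees, less where a joint would pass 70% of its speed; a pose out of reach is approached as far as the arm can. A call with a gripper value outside its range is refused whole. The fingers move at their own pace and stop on an object; "squeeze" is the grip in N (left out, the last holds). Time passes only in rows, so rows that repeat a pose let the fingers close. It gives the time, the measured TCP pose, the force, the opening and the grip force at its end, in the units of the state.
- sensors.get_state(): the state, without advancing time (a new reading comes with each control period).
- eyes.get_image(name): name is "scene" or "top" or "wrist"; returns the picture (480x640x3 uint8, red, green, blue); there is no depth.
- eyes.camera_model(name): a dict with "intrinsics" (3x3 intrinsics, pixels), "R" (3x3) and "t" (3): a world point X has camera coordinates R X + t. Camera axes: x right, y down, z forward; pixel columns grow to the right and rows downward; lengths in m; the calibration is good to about 2 mm. A picture is of the moment at which its call begins: read the wrist's pose just before it. camera_model takes no time and is no camera call; for the wrist camera it gives the pose at the moment of the call.
- manip.sign_off(): hands the job in; it is judged then, once.
The state is a dict: "clock": time; "qpos": joint angles; "qd": joint speeds; "effort": joint torques, N m; "position": TCP position; "ee_rot": TCP orientation; "contact_force": force on the tool from outside, world axes, zero at the start; "moment": the same for the moment, N m; "width": finger opening in m; "gripper_force": force on a finger pad.
Only numpy, scipy, OpenCV 4.12 (cv2) and the standard library are available. Lean on these libraries where they do the work, as an engineer would, in place of code of your own. Each camera call takes 0.05 s, during which the arm holds its last target. There are 200 camera calls.

### The job

Take the depth gauge from its wooden stand and lower its rod into the hole bored in the coral candle, pushing it slowly straight down against the drag of its orange collar until the rod bottoms out on whatever lies hidden down there. Keep it gently but firmly pressed on the bottom (about 10 N by hand, never more than 20 N) for two to three seconds, then let go and leave the gauge standing in the hole, rod on the bottom and collar on the wax. Leave the grey candle and the dropper bottles alone.

Things in the scene. Friction and masses are not known exactly. Their poses are not given: they have to be found in the camera images.
- coral_candle: Candle in a coral-red round jar, clamped in a dark ring on the table, does not move. Jar 83 mm across, rim 88 mm above the table. Its cream wax surface lies 80 mm above the table, 8 mm below the jar's rim, 66 mm across. Origin on the table at the candle's centre; z up. May stand on the left or the right of the stand.
- bore_mouth (a point): Centre of the hole's mouth in the coral candle's wax surface (80 mm above the table, at the candle's centre). The hole is round, vertical, 13.5 mm wide, without chamfer, smooth and blind. Its depth is not known: a flat bottom of hard rubber (it gives 1 mm under 10 N) lies somewhere between 28 and 66 mm below the mouth, and must be found by feel, slowly (about 15 mm/s).
- gauge: Loose depth gauge, about 120 g (100 to 150) with collar, upright in the stand at the start. Steel rod 10 mm thick with a tapered foot, 95 mm long, and on top of it a blue grip block 30 mm (its x) by 16 mm (its y) by 45 mm tall, from 95 to 140 mm above the foot. Origin at the rod's foot, z up along the rod. Grasp the block from above across its 16 mm (along the gauge's y).
- rod_tip (a point): The rod's foot, the lowest point of the gauge. 25 mm above the table while in the stand.
- grip (a point): Point in the grip block, on the rod's axis, 122 mm above the foot: where to put the TCP for a grasp from above.
- collar (a joint): How far the collar has slid up the rod, m, 0 to 0.062; 0 to 0.006 at the start. It is stiff: it slides only when pushed with about 4 N (more than the gauge's weight), the same all the way, and stays where left. As the rod goes into the hole, the collar lands on the wax and is pushed up the rod, so about 4 N is felt before the rod meets the bottom.
- collar_face (a point): Centre of the underside of the orange collar, a disc 30 mm wide and 12 mm thick around the rod. It lies 17 mm plus the joint's value above the rod's foot.
- stand: Fixed wooden block 60 x 60 mm, 40 mm tall, with a hole 12 mm wide and 15 mm deep in the middle of its top, in which the gauge stands. Origin at its underside's centre, on the table.
- grey_candle: Loose candle in a smoke-grey jar, 83 mm across and 82 mm tall, not bored; leave it alone. Origin at its underside's centre.
- drops_a: Loose small dropper bottle with red cap, 30 mm across, 68 mm tall, 40 g; leave it alone. Origin at its underside's centre.
- drops_b: A second dropper bottle just like it; leave it alone.
Things that resemble listed ones, but are neither listed nor needed, are in the scene too. Leave any pink look-alike of the coral_candle alone.

How it is judged:
On the way, in this order (a step that is already met when the one before it is completed fails the run):
1. the rod's foot is in the mouth of the coral candle's hole (horizontal distance between rod_tip and bore_mouth below 0.004 m and z of rod_tip in the frame of bore_mouth below -0.003 m), for 0.05 s.
2. the rod is pressed on the bottom of the hole with more than 2 N for a full second (contact force between gauge and plug_c0 above 2 N and horizontal distance between rod_tip and bore_mouth below 0.004 m), for 1 s.
At the end, for the whole second after the job is handed in: The gauge stands released and at rest in the coral candle's hole, within about 7 degrees of upright, the rod's foot within 2 mm of the hidden bottom and the collar's underside within 2.5 mm of the wax (distance between rod_tip and plug_c0 below 0.0085 m and horizontal distance between rod_tip and bore_mouth below 0.004 m and z of collar_face in the frame of bore_mouth below 0.0025 m and angle between gauge's own z axis and vertical below 0.12 rad and linear speed of gauge below 0.01 m/s); the robot touches nothing.
It fails at once if the gauge pushes on the candle or the hidden bottom with more than 20 N (contact force between gauge and coral_candle above 20 N or contact force between gauge and plug_c0 above 20 N).
It fails at once if the grey candle or a dropper bottle is moved more than 15 mm (distance of any of grey_candle, drops_a, drops_b from where it was at the start of the episode above 0.015 m).
It also fails if it takes over 48 s, if anything falls off the work surface, if the arm or the gripper's body presses on something with over 40 N, if the wrist force passes 120 N, or if a joint passes its speed limit or range.

## Working session

There is one attempt and no reset: what is moved stays moved. The work goes in short steps, Python scripts to look and compute and a tool call to move; the robot and the scene stay as the last step left them, time stands still between calls to the robot, and variables do not carry over. Pictures are saved under pics/ and viewed, at most 10 in all, crops included, and the job is handed in when it is done.

Besides the shell and the picture viewer there is one more tool, called by a JSON object that holds its "api" and its "payload", one argument or row to a line. drive_tool: Moves the arm, as the interface text tells. Its arguments: {"type":"object","properties":{"deltas":{"type":"array","items":{"type":"object","properties":{"linear":{"type":"array","items":{"type":"number"}},"twist":{"type":"number"},"claw":{"type":"number"}}}},"squeeze":{"type":"number"}},"required":["deltas"]}

```bash
mkdir -p pics; cat > h.py <<'E'
import numpy as np, cv2
from rig import sensors, eyes, manip
def ray(m,u,v,z):
    K,R,t=[np.array(m[k]) for k in("intrinsics","R","t")]
    c=-R.T@t; d=R.T@np.linalg.solve(K,[u,v,1.]); return c+d*(z-c[2])/d[2]
def proj(m,X):
    K,R,t=[np.array(m[k]) for k in("intrinsics","R","t")]
    p=K@(R@np.array(X)+t); return p[:2]/p[2]
def snap(n,f):
    im=eyes.get_image(n); cv2.imwrite('pics/'+f,cv2.cvtColor(im,cv2.COLOR_RGB2BGR)); return im
E
python3 - <<'E'
from h import *
s=sensors.get_state(); print(s["clock"],s["position"],s["contact_force"])
snap("top","top0.png"); snap("scene","scene0.png")
for n in("top","scene"):
    m=eyes.camera_model(n); print(n,-np.array(m["R"]).T@m["t"],m["intrinsics"][0])
E
```

```text
0.0 [0.26053366 0.51202675 0.24911792] [-0.44377532 -0.61521796 -1.02644706]
top [ 0.55769199 -0.00470595  0.97046083] [495.66946499   0.         327.61472976]
scene [ 0.86552421 -0.46568614  0.57844362] [469.59610974   0.         322.36640292]
```

View pics/top0.png

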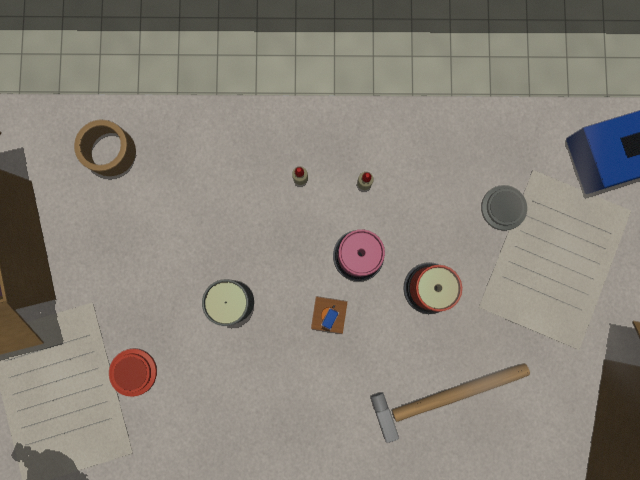

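View pics/scene0.png

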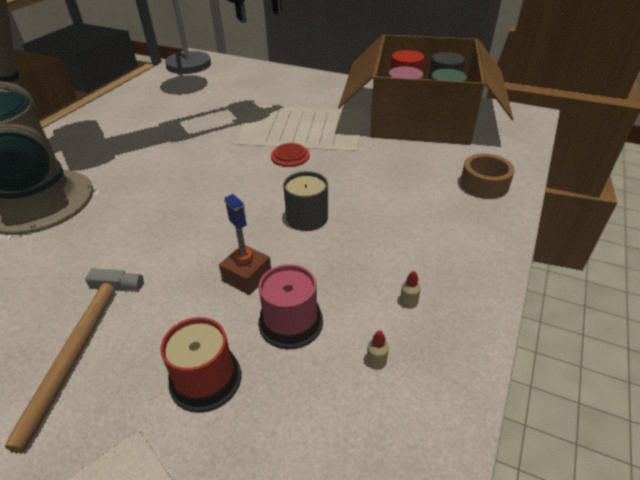

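The top view shows the stand and blue block at (330,317), the coral jar with cream wax and its hole at (438,288), and a pink jar at (361,253). The grey candle is at (228,302), and the droppers are at (300,174) and (366,180). There are three candidates for the coral candle: (438,288), the pink jar at (361,253) with pink wax, and a flat red lid at (132,372). Only (438,288) has a coral-red jar, cream wax, a bore and a clamp ring.

```bash
cat > m.py <<'E'
from h import *
m=eyes.camera_model("top"); im=cv2.cvtColor(cv2.imread('pics/top0.png'),cv2.COLOR_BGR2RGB)
hsv=cv2.cvtColor(im,cv2.COLOR_RGB2HSV)
def blob(mask,box):
    u0,v0,u1,v1=box; k=np.zeros_like(mask); k[v0:v1,u0:u1]=mask[v0:v1,u0:u1]
    c=max(cv2.findContours(k,0,cv2.CHAIN_APPROX_NONE)[0],key=cv2.contourArea); return c
b=blob(((hsv[...,0]>100)&(hsv[...,0]<130)&(hsv[...,1]>120)).astype('uint8'),(300,290,360,345))
r=cv2.minAreaRect(b); print("blue",r)
P=[ray(m,*p,0.165)[:2]*1000 for p in cv2.boxPoints(r)]; print(np.round(P,1))
w=blob(((hsv[...,0]>15)&(hsv[...,0]<45)&(im[...,0]>150)&(hsv[...,1]>40)).astype('uint8'),(400,255,475,320))
e=cv2.fitEllipse(cv2.convexHull(w)); print("wax",e,ray(m,*e[0],.08)*1000)
h=blob((im.max(2)<110).astype('uint8'),(428,278,448,298)); mm=cv2.moments(h); hc=(mm['m10']/mm['m00'],mm['m01']/mm['m00'])
print("hole",hc,cv2.contourArea(h),ray(m,*hc,.08)*1000)
st=blob(((hsv[...,0]<18)&(hsv[...,1]>100)&(im[...,0]<150)).astype('uint8')|((hsv[...,0]>100)&(hsv[...,0]<130)&(hsv[...,1]>120)).astype('uint8'),(300,285,360,345))
r2=cv2.minAreaRect(st); print("stand",r2,ray(m,*r2[0],.04)*1000)
a=cv2.resize(im[270:350,300:360],None,fx=6,fy=6,interpolation=2); c=cv2.resize(im[250:330,400:475],None,fx=6,fy=6,interpolation=2)
cv2.imwrite('pics/crop0.png',cv2.cvtColor(np.hstack([a[:480],c[:480]]),cv2.COLOR_RGB2BGR))
E
python3 m.py
```

```text
blue ((329.800048828125, 318.4000244140625), (8.9442720413208, 17.88854217529297), 26.56505012512207)
[[501.1  -3. ]
 [526.7 -15.8]
 [520.3 -28.7]
 [494.7 -15.9]]
wax ((437.8420715332031, 287.52752685546875), (39.141868591308594, 40.21736145019531), 157.86788940429688) [ 560.88436854 -210.80878296   80.        ]
hole (437.6216216216216, 287.6216216216216) 37.0 [ 560.71530914 -210.40955562   80.        ]
stand ((328.8583679199219, 314.6705322265625), (31.70392417907715, 32.23612594604492), 8.746162414550781) [510.23778014 -15.81641971  40.        ]
```

View pics/crop0.png

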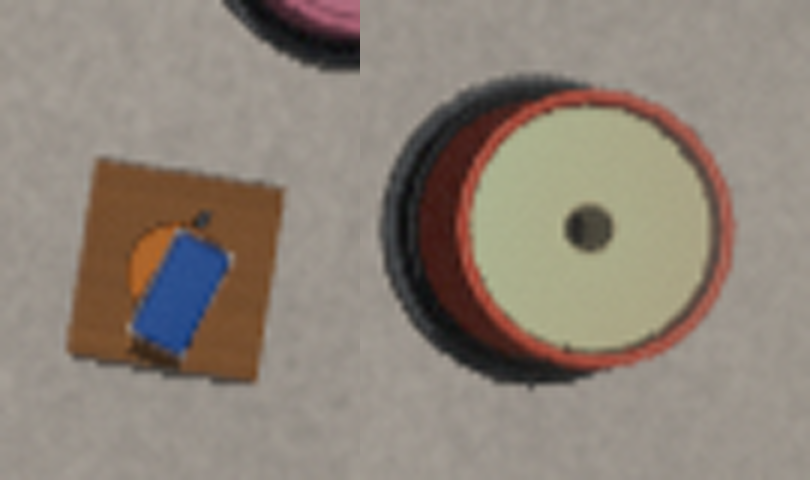

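The crop confirms both targets: the blue block over an orange collar on the stand, and the coral jar with cream wax and a dark bore at its centre. Next I need the twist for the grasp.

```bash
python3 - <<'E'
from h import *
from scipy.spatial.transform import Rotation as Ro
s=sensors.get_state(); w,x,y,z=s["ee_rot"]; R=Ro.from_quat([x,y,z,w]).as_matrix(); print(R.round(3), np.degrees(np.arctan2(R[1,1],R[0,1])))
m=eyes.camera_model("wrist"); c=-np.array(m["R"]).T@m["t"]; print(c-s["position"], np.array(m["R"])[2], m["intrinsics"])
E
```

```text
[[-0.891  0.454 -0.001]
 [ 0.454  0.891 -0.001]
 [ 0.    -0.002 -1.   ]] 63.02480654720102
[-0.07539453  0.03836845  0.1244728 ] [ 0.2864517  -0.1486146  -0.94649835] [[420.37523941   0.         329.65631578]
 [  0.         420.37523941 232.38461016]
 [  0.           0.           1.        ]]
```

{"api": "drive_tool", "payload": {
  "deltas": [
    {"linear": [16, -40, 0], "twist": 0, "claw": 1},
    {"linear": [32, -78, 0], "twist": 0, "claw": 1},
    {"linear": [48, -116, 0], "twist": 0, "claw": 1},
    {"linear": [64, -154, 0], "twist": 0, "claw": 1},
    {"linear": [80, -192, 0], "twist": 0, "claw": 1},
    {"linear": [96, -230, 0], "twist": 0, "claw": 1},
    {"linear": [112, -268, 0], "twist": 0, "claw": 1},
    {"linear": [128, -306, 0], "twist": 0, "claw": 1},
    {"linear": [144, -344, 0], "twist": 0, "claw": 1},
    {"linear": [160, -382, 0], "twist": 0, "claw": 1},
    {"linear": [176, -420, 0], "twist": 0, "claw": 1},
    {"linear": [192, -458, 0], "twist": 0, "claw": 1}
  ]
}}

```text
clock: 1.1
position: [0.4529, 0.0525, 0.2499]
ee_rot: [-0.0, 0.233, 0.972, 0.0]
contact_force: [0.4, 0.0, 0.2]
width: 0.0853
gripper_force: 0.0
```

{"api": "drive_tool", "payload": {
  "deltas": [
    {"linear": [16, -38, 0], "twist": 0, "claw": 1},
    {"linear": [32, -76, 0], "twist": 0, "claw": 1},
    {"linear": [48, -114, 0], "twist": 0, "claw": 1},
    {"linear": [64, -152, 0], "twist": 0, "claw": 1},
    {"linear": [80, -190, 0], "twist": 0, "claw": 1},
    {"linear": [96, -228, 0], "twist": 0, "claw": 1},
    {"linear": [107, -264, 0], "twist": 0, "claw": 1},
    {"linear": [107, -264, 0], "twist": 0, "claw": 1},
    {"linear": [107, -264, 0], "twist": 0, "claw": 1},
    {"linear": [107, -264, 0], "twist": 0, "claw": 1}
  ]
}}

```text
clock: 1.93
position: [0.5592, -0.209, 0.2492]
ee_rot: [-0.001, 0.234, 0.972, 0.001]
contact_force: [-0.0, 1.1, 0.2]
width: 0.0852
gripper_force: 0.0
```

```bash
python3 - <<'E'
from h import *
s=sensors.get_state(); m=eyes.camera_model("wrist"); im=snap("wrist","w0.png"); print(s["clock"],s["position"],s["ee_rot"],np.abs(s["qd"]).max())
np.save('w0.npy',[m[k] if 0 else np.array(m[k]).ravel().tolist() for k in("intrinsics",)])
print(proj(m,[.561,-.2105,.08]))
g=im.max(2); hsv=cv2.cvtColor(im,cv2.COLOR_RGB2HSV)
u,v=map(int,proj(m,[.561,-.2105,.08])); sub=(g[v-30:v+30,u-30:u+30]); print(sub.min(),np.median(sub))
k=(sub<0.62*np.median(sub)).astype('uint8'); c=max(cv2.findContours(k,0,1)[0],key=cv2.contourArea); e=cv2.fitEllipse(cv2.convexHull(c)); p=(e[0][0]+u-30,e[0][1]+v-30); print(e,p,ray(m,*p,.08)*1000)
E
```

```text
1.9333 [ 0.55917295 -0.20897574  0.24924914] [-1.10905023e-03  2.33531868e-01  9.72348270e-01  6.91516465e-04] 0.024753557669508756
[329.44143955 215.6866579 ]
20 150.0
((31.302125930786133, 27.35015869140625), (17.914371490478516, 18.93246841430664), 83.3722152709961) (330.30212593078613, 212.35015869140625) [ 559.03628931 -208.79447266   80.        ]
```

View pics/w0.png

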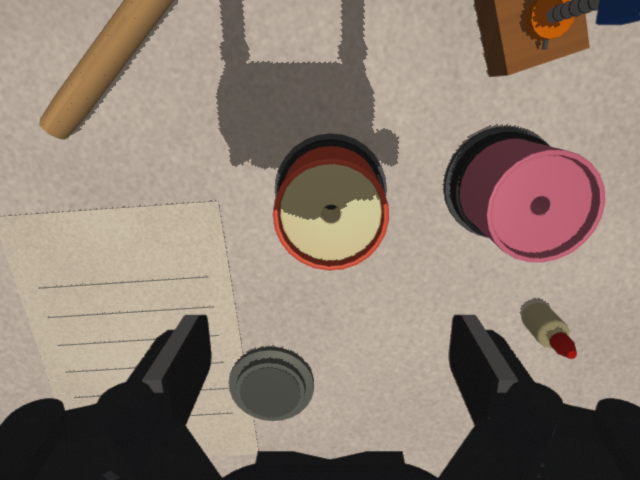

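The wrist view shows the coral hole at (330,213), partly in the gripper's shadow, and the pink look-alike at (545,205). The wrist and top estimates differ by about 2 mm, which is within calibration. I'll cross-check with the rim, then measure the gauge the same way, so that only the relative offset matters.

```bash
python3 - <<'E'
from h import *
m=eyes.camera_model("wrist"); im=cv2.cvtColor(cv2.imread('pics/w0.png'),cv2.COLOR_BGR2RGB); hsv=cv2.cvtColor(im,cv2.COLOR_RGB2HSV)
# rim: bright red, sample sectors by outermost/innermost red in lower half rays; inner wax disc by hull
k=((hsv[...,0]<12)|(hsv[...,0]>172))&(hsv[...,1]>110)&(im[...,0]>150)
k=k.astype('uint8'); k[:, :260]=0; k[:,400:]=0; k[:160]=0; k[280:]=0
c=cv2.convexHull(np.vstack(cv2.findContours(k,0,1)[0])); e=cv2.fitEllipse(c); print("rim",e)
pts=np.array([ray(m,*p[0],.088)[:2] for p in c]); 
A=np.c_[2*pts,np.ones(len(pts))]; s=np.linalg.lstsq(A,(pts**2).sum(1),rcond=None)[0]; print("circle",s[:2]*1000,"r",1000*np.sqrt(s[2]+s[0]**2+s[1]**2),len(pts))
m=eyes.camera_model("scene"); im=cv2.cvtColor(cv2.imread('pics/scene0.png'),cv2.COLOR_BGR2RGB); print(proj(m,[.561,-.2105,.08]))
u,v=map(int,proj(m,[.561,-.2105,.08])); g=im.max(2)[v-15:v+15,u-20:u+20]; k=(g<.65*np.median(g)).astype('uint8'); c=max(cv2.findContours(k,0,1)[0],key=cv2.contourArea); e=cv2.fitEllipse(c); p=(e[0][0]+u-20,e[0][1]+v-15); print(e,p,ray(m,*p,.08)*1000)
hsv=cv2.cvtColor(im,cv2.COLOR_RGB2HSV); k=((hsv[...,0]>100)&(hsv[...,0]<130)&(hsv[...,1]>120)).astype('uint8'); k[:180]=0;k[240:]=0;k[:,:215]=0;k[:,260:]=0
c=np.vstack(cv2.findContours(k,0,1)[0]); print(cv2.boundingRect(c), [proj(m,[.5105,-.0158,z]).round(1) for z in(.025+.095,.165)])
E
```

```text
rim ((330.39031982421875, 215.3096466064453), (108.71424102783203, 115.17281341552734), 91.81730651855469)
circle [ 560.21698572 -208.7136945 ] r 40.83202245355325 26
[193.82118256 345.74219378]
((21.31537437438965, 15.65341854095459), (6.385446071624756, 10.23417854309082), 68.260009765625) (194.31537437438965, 345.6534185409546) [ 561.50049983 -210.12776813   80.        ]
(226, 195, 19, 33) [array([237.1, 222.9]), array([232.9, 199.3])]
```

{"api": "drive_tool", "payload": {
  "deltas": [
    {"linear": [-9, 39, 0], "twist": 0, "claw": 1},
    {"linear": [-18, 77, 0], "twist": 0, "claw": 1},
    {"linear": [-27, 115, 0], "twist": 0, "claw": 1},
    {"linear": [-36, 153, 0], "twist": 0, "claw": 1},
    {"linear": [-49, 193, 0], "twist": 0, "claw": 1},
    {"linear": [-49, 193, 0], "twist": 0, "claw": 1},
    {"linear": [-49, 193, 0], "twist": 0, "claw": 1},
    {"linear": [-49, 193, 0], "twist": 0, "claw": 1}
  ]
}}

```text
clock: 2.65
position: [0.5103, -0.0154, 0.2506]
ee_rot: [0.001, 0.232, 0.973, -0.0]
contact_force: [0.6, -0.5, 0.2]
width: 0.0854
gripper_force: 0.0
```

```bash
python3 - <<'E'
from h import *
s=sensors.get_state(); m=eyes.camera_model("wrist"); im=snap("wrist","w1.png"); print(s["clock"],s["position"],s["ee_rot"])
hsv=cv2.cvtColor(im,cv2.COLOR_RGB2HSV); k=((hsv[...,0]>100)&(hsv[...,0]<130)&(hsv[...,1]>120)).astype('uint8')
c=max(cv2.findContours(k,0,1)[0],key=cv2.contourArea); q=cv2.approxPolyDP(c,4,True)[:,0]; print(cv2.boundingRect(c),[(p.tolist(),(ray(m,*p,.165)*1000).round(1)[:2]) for p in q]); print(proj(m,[.5105,-.0158,.165]))
E
```

```text
2.65 [ 0.51032677 -0.01544895  0.25058303] [ 6.31309940e-04  2.31883789e-01  9.72743275e-01 -1.74526774e-04]
(318, 225, 29, 53) [([320, 225], array([492.7, -12.7])), ([320, 277], array([519.3, -26.5])), ([344, 277], array([525.3, -14.7])), ([346, 227], array([499.9,  -1. ]))]
[330.06850159 255.48329446]
```

View pics/w1.png

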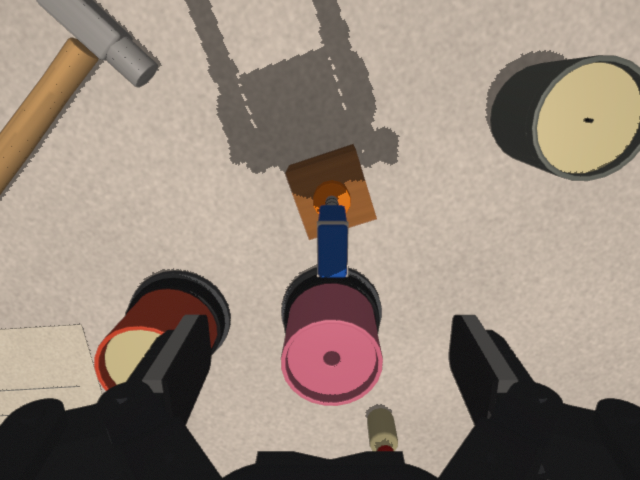

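The wrist view shows the block's top face at u 318–347, v 225–277, aligned with the jaws. Wrist and top agree on the gauge-to-hole offset: about (50.4, −194.9) mm. I'll descend and grasp.

{"api": "drive_tool", "payload": {
  "deltas": [
    {"linear": [0, 0, -25], "twist": 0, "claw": 1},
    {"linear": [0, 0, -50], "twist": 0, "claw": 1},
    {"linear": [0, 0, -72], "twist": 0, "claw": 1},
    {"linear": [0, 0, -90], "twist": 0, "claw": 1},
    {"linear": [-1, 0, -103], "twist": 0, "claw": 0.6},
    {"linear": [-1, 0, -103], "twist": 0, "claw": 0.3},
    {"linear": [-1, 0, -103], "twist": 0, "claw": 0.2},
    {"linear": [-1, 0, -103], "twist": 0, "claw": 0.1},
    {"linear": [-1, 0, -103], "twist": 0, "claw": 0},
    {"linear": [-1, 0, -103], "twist": 0, "claw": 0},
    {"linear": [-1, 0, -103], "twist": 0, "claw": 0},
    {"linear": [-1, 0, -103], "twist": 0, "claw": 0}
  ],
  "squeeze": 60
}}

```text
clock: 3.7
position: [0.5109, -0.0166, 0.1482]
ee_rot: [0.002, 0.233, 0.972, 0.0]
contact_force: [0.7, 0.7, 3.8]
width: 0.0151
gripper_force: 59.2
```

{"api": "drive_tool", "payload": {
  "deltas": [
    {"linear": [0, 0, 0], "twist": 0, "claw": 0},
    {"linear": [0, 0, 0], "twist": 0, "claw": 0}
  ]
}}

```text
clock: 3.87
position: [0.5109, -0.0166, 0.1482]
ee_rot: [0.002, 0.233, 0.972, 0.0]
contact_force: [0.5, 0.1, 5.3]
width: 0.0151
gripper_force: 59.3
```

{"api": "drive_tool", "payload": {
  "deltas": [
    {"linear": [0, 0, 15], "twist": 0, "claw": 0},
    {"linear": [0, 0, 40], "twist": 0, "claw": 0},
    {"linear": [0, 0, 65], "twist": 0, "claw": 0},
    {"linear": [0, 0, 85], "twist": 0, "claw": 0},
    {"linear": [0, 0, 90], "twist": 0, "claw": 0},
    {"linear": [5, -20, 90], "twist": 0, "claw": 0},
    {"linear": [15, -55, 90], "twist": 0, "claw": 0},
    {"linear": [25, -92, 90], "twist": 0, "claw": 0},
    {"linear": [34, -129, 90], "twist": 0, "claw": 0},
    {"linear": [43, -164, 90], "twist": 0, "claw": 0},
    {"linear": [50, -188, 90], "twist": 0, "claw": 0},
    {"linear": [50, -195, 90], "twist": 0, "claw": 0}
  ]
}}

```text
clock: 4.87
position: [0.5604, -0.2158, 0.2349]
ee_rot: [-0.0, 0.235, 0.972, -0.001]
contact_force: [-0.5, -0.9, -0.9]
width: 0.0152
gripper_force: 59.5
```

{"api": "drive_tool", "payload": {
  "deltas": [
    {"linear": [0, 0, 0], "twist": 0, "claw": 0},
    {"linear": [0, 0, 0], "twist": 0, "claw": 0},
    {"linear": [0, 0, 0], "twist": 0, "claw": 0},
    {"linear": [0, 0, 0], "twist": 0, "claw": 0}
  ]
}}

```text
clock: 5.2
position: [0.5593, -0.2098, 0.2369]
ee_rot: [-0.0, 0.232, 0.973, 0.0]
contact_force: [1.3, -0.5, -0.4]
width: 0.0152
gripper_force: 59.4
```

```bash
python3 - <<'E'
from h import *
s=sensors.get_state(); m=eyes.camera_model("wrist"); print(s["clock"],s["position"],s["ee_rot"],s["contact_force"],s["moment"])
a=snap("wrist","w2.png"); b=snap("scene","s2.png"); c=snap("top","t2.png"); ms=eyes.camera_model("scene")
p=s["position"]; print([proj(ms,[p[0],p[1],p[2]-d]).round(1) for d in(.0,.122)], [proj(m,[p[0],p[1],p[2]-d]).round(1) for d in(0,.105,.122)])
u,v=map(int,proj(ms,[p[0],p[1],p[2]-.08])); x0,y0=max(u-60,0),v-90
A=cv2.resize(a[80:280,250:410],None,fx=3,fy=3,interpolation=2); B=cv2.resize(b[y0:y0+200,x0:x0+107],None,fx=3,fy=3,interpolation=2)
print(x0,y0); cv2.imwrite('pics/c2.png',cv2.cvtColor(np.hstack([A[:600],B[:600]])[:, :800],cv2.COLOR_RGB2BGR))
E
```

```text
5.2 [ 0.5593425  -0.20982139  0.23690063] [-4.24738368e-04  2.32482440e-01  9.72600420e-01  3.98150064e-04] [ 1.31082904 -0.5341493  -0.37389301] [-0.02771764  0.00923601 -0.00893219]
[array([163.5, 256.7]), array([187.4, 328.1])] [array([330.8, 348. ]), array([330.3, 242.9]), array([330.3, 233.4])]
119 215
```

View pics/c2.png

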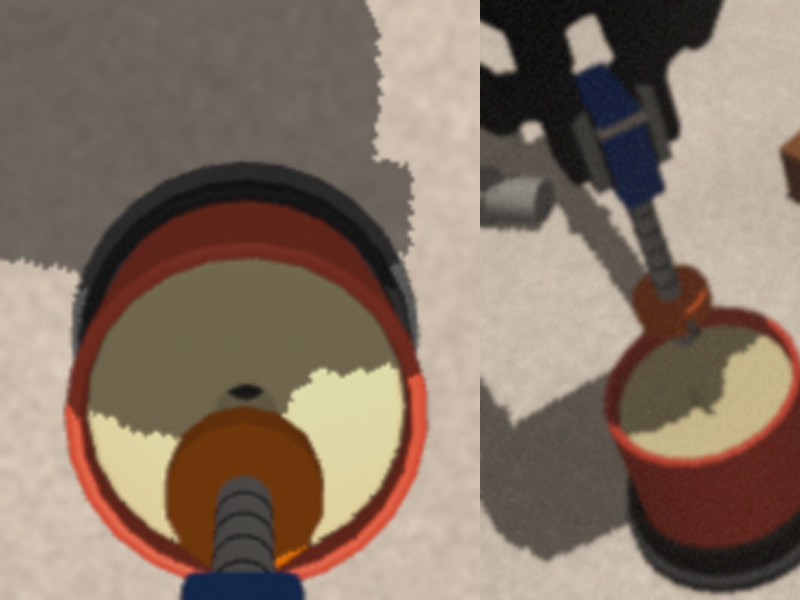

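The crop shows the collar and rod at wrist u≈331, and the hole at about (332,211) just beyond them. In the scene view the foot hangs over the hole near (189,325). The encoder offset and the wrist rays both put the gauge about 2.4 mm short along the tool's x, so I'll shift it, lower it to about 8 mm above the wax and check.

{"api": "drive_tool", "payload": {
  "deltas": [
    {"linear": [1, 0, -8], "twist": 0, "claw": 0},
    {"linear": [2.5, -0.5, -16], "twist": 0, "claw": 0},
    {"linear": [2.5, -0.5, -22], "twist": 0, "claw": 0},
    {"linear": [2.5, -0.5, -26], "twist": 0, "claw": 0},
    {"linear": [2.5, -0.5, -26], "twist": 0, "claw": 0},
    {"linear": [2.5, -0.5, -26], "twist": 0, "claw": 0},
    {"linear": [2.5, -0.5, -26], "twist": 0, "claw": 0}
  ]
}}

```text
clock: 5.93
position: [0.5625, -0.2122, 0.2111]
ee_rot: [0.0, 0.233, 0.972, 0.0]
contact_force: [-0.6, -0.4, -1.5]
width: 0.0153
gripper_force: 59.4
```

```bash
python3 - <<'E'
from h import *
s=sensors.get_state(); m=eyes.camera_model("wrist"); print(s["clock"],s["position"],s["ee_rot"],s["contact_force"])
a=snap("wrist","w3.png"); b=snap("scene","s3.png"); ms=eyes.camera_model("scene"); p=s["position"]
print("hole proj scene",proj(ms,[.5615,-.2101,.08]),"wrist",proj(m,[.5593,-.2088,.08]), "axis wrist",[proj(m,[p[0],p[1],p[2]-d]).round(1) for d in(.094,.123)])
hsv=cv2.cvtColor(a,cv2.COLOR_RGB2HSV); k=((hsv[...,0]>5)&(hsv[...,0]<18)&(hsv[...,1]>190)).astype('uint8'); k[:150]=0;k[330:]=0;k[:,:280]=0;k[:,390:]=0
c=max(cv2.findContours(k,0,1)[0],key=cv2.contourArea); print("collar wrist",cv2.boundingRect(c),cv2.fitEllipse(cv2.convexHull(c)))
hsv=cv2.cvtColor(b,cv2.COLOR_RGB2HSV); u,v=194,346
A=cv2.resize(a[110:270,250:410],None,fx=2.5,fy=2.5,interpolation=2); B=cv2.resize(b[v-60:v+40,u-50:u+50],None,fx=4,fy=4,interpolation=2)
cv2.imwrite('pics/c3.png',cv2.cvtColor(np.hstack([A,B]),cv2.COLOR_RGB2BGR))
E
```

```text
5.9333 [ 0.56249669 -0.21218242  0.21109102] [1.35309342e-04 2.33291461e-01 9.72406847e-01 2.29840420e-05] [-0.57834282 -0.44070951 -1.47527533]
hole proj scene [194.32792461 345.63687879] wrist [332.85867655 222.05074489] axis wrist [array([330.5, 249.5]), array([330.4, 232.7])]
collar wrist (306, 215, 51, 53) ((330.9747314453125, 242.65142822265625), (51.383201599121094, 54.86132049560547), 172.2567138671875)
```

View pics/c3.png

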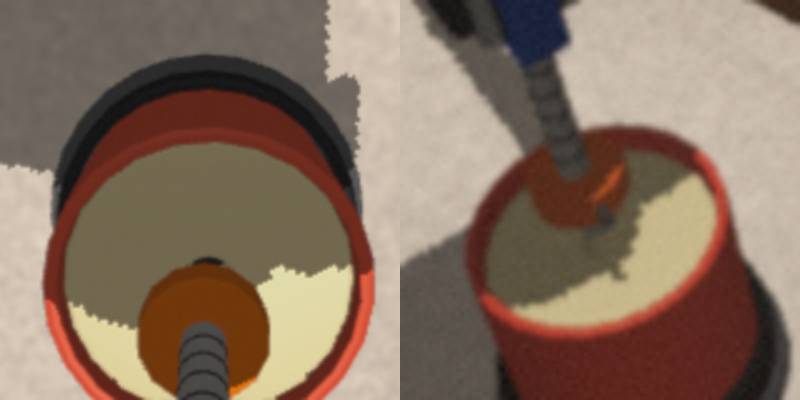

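Both crops show the foot over the bore; the hole's near edge is at wrist v≈214, so its centre is at about (332.8,222). By the measured pose I overshot about 1.6 mm along the tool's x and am 1.3 mm short along its y. I'll correct this.

{"api": "drive_tool", "payload": {
  "deltas": [
    {"linear": [-0.8, 1.9, 0], "twist": 0, "claw": 0},
    {"linear": [-0.8, 1.9, 0], "twist": 0, "claw": 0},
    {"linear": [-0.8, 1.9, 0], "twist": 0, "claw": 0},
    {"linear": [-0.8, 1.9, 0], "twist": 0, "claw": 0}
  ]
}}

```text
clock: 6.37
position: [0.5616, -0.2101, 0.2112]
ee_rot: [0.0, 0.233, 0.972, 0.0]
contact_force: [-0.8, 0.3, -2.0]
width: 0.0151
gripper_force: 59.4
```

```bash
cat > chk.py <<'E'
from h import *
s=sensors.get_state(); m=eyes.camera_model("wrist"); p=np.array(s["position"]); print(s["clock"],p,s["contact_force"])
a=snap("wrist","w4.png"); b=snap("scene","s4.png"); ms=eyes.camera_model("scene")
e=np.array([.891,-.454,0]); t=np.array([.454,.891,0])
hsv=cv2.cvtColor(a,cv2.COLOR_RGB2HSV); k=((hsv[...,0]>5)&(hsv[...,0]<18)&(hsv[...,1]>190)).astype('uint8'); k[:150]=0;k[330:]=0;k[:,:280]=0;k[:,390:]=0
c=max(cv2.findContours(k,0,1)[0],key=cv2.contourArea); x,y,w,h=cv2.boundingRect(c); E=cv2.fitEllipse(cv2.convexHull(c)); print("collar wrist",(x,y,w,h),E)
H=np.array([.5593,-.2088,.08]); print("TCP-hole e,t (want 2.4,-.3)",1000*(p-H)@e,1000*(p-H)@t,"hole px",proj(m,H))
col=a[205:240,333]; print("hole column",a.max(2)[200:235,333])
Hs=np.array([.5615,-.2101,p[2]-.1232]); print("scene foot if centred",proj(ms,Hs),"e+1",proj(ms,Hs+.001*e),"t+1",proj(ms,Hs+.001*t),"z+1",proj(ms,Hs+[0,0,.001]))
g=b.max(2)[334:350,184:206]; print(g)
E
python3 chk.py
```

```text
6.3667 [ 0.56156666 -0.21009774  0.21118674] [-0.78850812  0.34535555 -2.03341819]
collar wrist (306, 216, 51, 52) ((331.053955078125, 242.82736206054688), (51.78538131713867, 54.444602966308594), 174.37315368652344)
TCP-hole e,t (want 2.4,-.3) 2.6087736969889592 -0.12722492216575756 hole px [330.62051557 224.60473551]
hole column [114 115 114 113 114 114 114 114 113 114 114 114 114 114 110 104  98  98
  98  98 100 107 114 114 113 113 112 112 112 112 113 113 113 113 113]
scene foot if centred [193.08515169 341.9064489 ] e+1 [193.44960121 342.40969422] t+1 [193.79662452 341.49838869] z+1 [192.9279576 341.4345996]
[[ 89  89  90  87  90  89  92 108 128 106 105 101  98  92  94  94  96  90
   91  92  94 100]
 [ 90  88  90  90  89  88  92 101 105  99  92  86  95  96  92  92  93  93
   91  94 108 129]
 [ 90  92  90  92  89  91  91  94  95  83  78  72  82  86  91  89  90  94
   90 102 134 167]
 [ 89  88  89  90  86  91  91  94  93  79  68  63  68  79  90  89  90  94
   97 119 160 188]
 [ 87  88  89  93  89  87  90  94  90  81  71  60  62  74  84  91  93  93
   94 110 155 189]
 [ 85  87  87  
[... 308 characters left out ...]
3  77  85  91  98  92  95  95
  113 154 193 199]
 [ 96  93  93  91  89  91  86  78  76  74  78  84  95  93  91  89  92  93
  104 141 187 199]
 [ 91  93  93  93  90  93  85  83  85  83  88  90  93  96  93  89  93  90
  108 145 188 200]
 [ 92  91  92  93  89  86  84  83  85  92  88  93  95  96  96  93  94 102
  134 172 194 200]
 [ 91  90  92  93  90  83  81  86  89  91  92  93  93  97  93  91  95 124
  170 191 200 197]
 [ 92  89  91  92  89  84  84  87  86  91  94  94  89  92  90  94 102 142
  183 199 199 198]
 [ 94  87  95  90  89  86  80  83  83  87  90  90  94  94  93 106 134 173
  191 200 198 200]
 [ 93  92  92  90  90  87  85  87  88  90  88  91  93  91 103 133 170 190
  196 200 201 197]]
```

```bash
python3 - <<'E'
from h import *
b=cv2.imread('pics/s4.png'); u,v=192,336
B=cv2.resize(b[v-20:v+22,u-26:u+26],None,fx=14,fy=14,interpolation=cv2.INTER_CUBIC); B=cv2.convertScaleAbs(B,alpha=1.5)
cv2.imwrite('pics/c4.png',B)
E
```

```text
(no output)
```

View pics/c4.png

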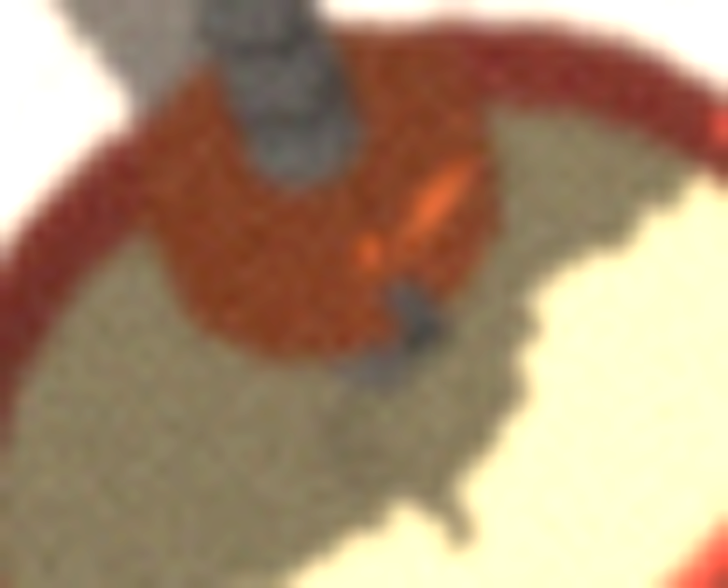

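The enlarged crop shows that the dark spot at (415,320) is the collar's small screw. The grey foot peeks out at crop (370,370), which is scene (192.4,342.4), against (193.1,341.9) if it were centred. It is aligned, so I'll descend slowly.

{"api": "drive_tool", "payload": {
  "deltas": [
    {"linear": [0, 0, -1.2], "twist": 0, "claw": 0},
    {"linear": [0, 0, -2.4], "twist": 0, "claw": 0},
    {"linear": [0, 0, -3.6], "twist": 0, "claw": 0},
    {"linear": [0, 0, -4.8], "twist": 0, "claw": 0},
    {"linear": [0, 0, -6], "twist": 0, "claw": 0},
    {"linear": [0, 0, -7.2], "twist": 0, "claw": 0},
    {"linear": [0, 0, -8.4], "twist": 0, "claw": 0},
    {"linear": [0, 0, -9.5], "twist": 0, "claw": 0},
    {"linear": [0, 0, -10], "twist": 0, "claw": 0},
    {"linear": [0, 0, -10], "twist": 0, "claw": 0}
  ]
}}

```text
clock: 7.3
position: [0.5614, -0.2101, 0.2008]
ee_rot: [-0.0, 0.233, 0.972, 0.0]
contact_force: [0.5, -0.3, -1.7]
width: 0.0156
gripper_force: 59.4
```

{"api": "drive_tool", "payload": {
  "deltas": [
    {"linear": [0, 0, -1.2], "twist": 0, "claw": 0},
    {"linear": [0, 0, -2.4], "twist": 0, "claw": 0},
    {"linear": [0, 0, -3.6], "twist": 0, "claw": 0},
    {"linear": [0, 0, -4.5], "twist": 0, "claw": 0},
    {"linear": [0, 0, -4.5], "twist": 0, "claw": 0}
  ]
}}

```text
clock: 7.72
position: [0.5614, -0.2101, 0.1962]
ee_rot: [-0.0, 0.233, 0.972, 0.0]
contact_force: [-0.0, -0.1, -1.5]
width: 0.0149
gripper_force: 59.4
```

The foot is 7 mm into the hole with no contact force. I'll continue down.

{"api": "drive_tool", "payload": {
  "deltas": [
    {"linear": [0, 0, -1.2], "twist": 0, "claw": 0},
    {"linear": [0, 0, -2.4], "twist": 0, "claw": 0},
    {"linear": [0, 0, -3.6], "twist": 0, "claw": 0},
    {"linear": [0, 0, -4.8], "twist": 0, "claw": 0},
    {"linear": [0, 0, -6], "twist": 0, "claw": 0},
    {"linear": [0, 0, -7.2], "twist": 0, "claw": 0},
    {"linear": [0, 0, -8.4], "twist": 0, "claw": 0},
    {"linear": [0, 0, -9.6], "twist": 0, "claw": 0},
    {"linear": [0, 0, -10.8], "twist": 0, "claw": 0},
    {"linear": [0, 0, -12], "twist": 0, "claw": 0},
    {"linear": [0, 0, -12], "twist": 0, "claw": 0}
  ]
}}

```text
clock: 8.63
position: [0.5614, -0.2101, 0.1842]
ee_rot: [-0.0, 0.233, 0.972, 0.0]
contact_force: [0.1, 0.4, -0.5]
width: 0.0154
gripper_force: 59.4
```

{"api": "drive_tool", "payload": {
  "deltas": [
    {"linear": [0, 0, -1.2], "twist": 0, "claw": 0},
    {"linear": [0, 0, -2.4], "twist": 0, "claw": 0},
    {"linear": [0, 0, -3.6], "twist": 0, "claw": 0},
    {"linear": [0, 0, -4.8], "twist": 0, "claw": 0}
  ]
}}

```text
clock: 8.97
position: [0.5617, -0.2102, 0.1803]
ee_rot: [0.0, 0.233, 0.972, -0.0]
contact_force: [-0.4, 0.8, 1.6]
width: 0.0156
gripper_force: 59.9
```

The collar has landed (about 2–3 N of drag at 23 mm depth). From here I'll use short chunks.

{"api": "drive_tool", "payload": {
  "deltas": [
    {"linear": [0, 0, -1.2], "twist": 0, "claw": 0},
    {"linear": [0, 0, -2.4], "twist": 0, "claw": 0},
    {"linear": [0, 0, -3.6], "twist": 0, "claw": 0}
  ]
}}

```text
clock: 9.22
position: [0.5616, -0.2102, 0.1762]
ee_rot: [0.0, 0.233, 0.972, 0.0]
contact_force: [-0.2, 1.6, 1.9]
width: 0.0152
gripper_force: 59.9
```

{"api": "drive_tool", "payload": {
  "deltas": [
    {"linear": [0, 0, -1], "twist": 0, "claw": 0},
    {"linear": [0, 0, -2], "twist": 0, "claw": 0},
    {"linear": [0, 0, -3], "twist": 0, "claw": 0}
  ]
}}

```text
clock: 9.47
position: [0.5617, -0.2101, 0.1731]
ee_rot: [0.0, 0.233, 0.972, 0.0]
contact_force: [0.6, 0.4, 3.6]
width: 0.0153
gripper_force: 59.9
```

{"api": "drive_tool", "payload": {
  "deltas": [
    {"linear": [0, 0, -1], "twist": 0, "claw": 0},
    {"linear": [0, 0, -2], "twist": 0, "claw": 0},
    {"linear": [0, 0, -3], "twist": 0, "claw": 0}
  ]
}}

```text
clock: 9.72
position: [0.5617, -0.2101, 0.17]
ee_rot: [0.0, 0.233, 0.972, 0.0]
contact_force: [-0.2, 0.2, 3.1]
width: 0.0153
gripper_force: 60.0
```

{"api": "drive_tool", "payload": {
  "deltas": [
    {"linear": [0, 0, -1.2], "twist": 0, "claw": 0},
    {"linear": [0, 0, -2.4], "twist": 0, "claw": 0},
    {"linear": [0, 0, -3.6], "twist": 0, "claw": 0}
  ]
}}

```text
clock: 9.97
position: [0.5619, -0.2102, 0.1683]
ee_rot: [0.001, 0.233, 0.972, -0.0]
contact_force: [-1.7, 2.3, 15.5]
width: 0.0153
gripper_force: 61.6
```

That is the bottom: 15.5 N at a depth of about 35 mm. I'll ease off slightly and hold.

{"api": "drive_tool", "payload": {
  "deltas": [
    {"linear": [0, 0, 0.7], "twist": 0, "claw": 0},
    {"linear": [0, 0, 0.7], "twist": 0, "claw": 0}
  ]
}}

```text
clock: 10.13
position: [0.5618, -0.2102, 0.1686]
ee_rot: [0.001, 0.233, 0.972, -0.0]
contact_force: [-1.4, 0.7, 8.7]
width: 0.0153
gripper_force: 60.7
```

{"api": "drive_tool", "payload": {
  "deltas": [
    {"linear": [0, 0, -0.2], "twist": 0, "claw": 0},
    {"linear": [0, 0, -0.2], "twist": 0, "claw": 0},
    {"linear": [0, 0, -0.2], "twist": 0, "claw": 0},
    {"linear": [0, 0, -0.2], "twist": 0, "claw": 0},
    {"linear": [0, 0, -0.2], "twist": 0, "claw": 0},
    {"linear": [0, 0, -0.2], "twist": 0, "claw": 0}
  ]
}}

```text
clock: 10.63
position: [0.5618, -0.2102, 0.1685]
ee_rot: [0.001, 0.233, 0.972, -0.0]
contact_force: [-1.5, 0.6, 9.6]
width: 0.0152
gripper_force: 60.8
```

{"api": "drive_tool", "payload": {
  "deltas": [
    {"linear": [0, 0, 0], "twist": 0, "claw": 0},
    {"linear": [0, 0, 0], "twist": 0, "claw": 0},
    {"linear": [0, 0, 0], "twist": 0, "claw": 0},
    {"linear": [0, 0, 0], "twist": 0, "claw": 0},
    {"linear": [0, 0, 0], "twist": 0, "claw": 0},
    {"linear": [0, 0, 0], "twist": 0, "claw": 0},
    {"linear": [0, 0, 0], "twist": 0, "claw": 0},
    {"linear": [0, 0, 0], "twist": 0, "claw": 0},
    {"linear": [0, 0, 0], "twist": 0, "claw": 0},
    {"linear": [0, 0, 0], "twist": 0, "claw": 0},
    {"linear": [0, 0, 0], "twist": 0, "claw": 0},
    {"linear": [0, 0, 0], "twist": 0, "claw": 0}
  ]
}}

```text
clock: 11.63
position: [0.5618, -0.2102, 0.1685]
ee_rot: [0.001, 0.233, 0.972, -0.0]
contact_force: [-2.0, 1.2, 10.1]
width: 0.0157
gripper_force: 60.8
```

{"api": "drive_tool", "payload": {
  "deltas": [
    {"linear": [0, 0, 0], "twist": 0, "claw": 0},
    {"linear": [0, 0, 0], "twist": 0, "claw": 0},
    {"linear": [0, 0, 0], "twist": 0, "claw": 0},
    {"linear": [0, 0, 0], "twist": 0, "claw": 0},
    {"linear": [0, 0, 0], "twist": 0, "claw": 0},
    {"linear": [0, 0, 0], "twist": 0, "claw": 0},
    {"linear": [0, 0, 0], "twist": 0, "claw": 0},
    {"linear": [0, 0, 0], "twist": 0, "claw": 0}
  ]
}}

```text
clock: 12.3
position: [0.5618, -0.2102, 0.1685]
ee_rot: [0.001, 0.233, 0.972, -0.0]
contact_force: [-1.6, 1.3, 10.0]
width: 0.0154
gripper_force: 60.8
```

The force held at 10 N for over two seconds. I'll release while still lightly pressed, then lift away.

{"api": "drive_tool", "payload": {
  "deltas": [
    {"linear": [0, 0, 0.3], "twist": 0, "claw": 0},
    {"linear": [0, 0, 0.3], "twist": 0, "claw": 0},
    {"linear": [0, 0, 0.3], "twist": 0, "claw": 0.3},
    {"linear": [0, 0, 0.3], "twist": 0, "claw": 0.5},
    {"linear": [0, 0, 0.3], "twist": 0, "claw": 0.7},
    {"linear": [0, 0, 0.3], "twist": 0, "claw": 0.8},
    {"linear": [0, 0, 0.3], "twist": 0, "claw": 0.8},
    {"linear": [0, 0, 0.3], "twist": 0, "claw": 0.8}
  ],
  "squeeze": 20
}}

```text
clock: 12.97
position: [0.5614, -0.2101, 0.1669]
ee_rot: [-0.0, 0.233, 0.972, 0.0]
contact_force: [0.6, -0.1, -1.5]
width: 0.0682
gripper_force: 0.0
```

{"api": "drive_tool", "payload": {
  "deltas": [
    {"linear": [0, 0, 5], "twist": 0, "claw": 0.8},
    {"linear": [0, 0, 20], "twist": 0, "claw": 0.8},
    {"linear": [0, 0, 45], "twist": 0, "claw": 0.8},
    {"linear": [0, 0, 70], "twist": 0, "claw": 0.8},
    {"linear": [-18, 9, 90], "twist": 0, "claw": 0.8},
    {"linear": [-45, 25, 90], "twist": 0, "claw": 0.8},
    {"linear": [-75, 45, 90], "twist": 0, "claw": 0.8},
    {"linear": [-105, 70, 90], "twist": 0, "claw": 0.8},
    {"linear": [-130, 90, 90], "twist": 0, "claw": 0.8},
    {"linear": [-130, 90, 90], "twist": 0, "claw": 0.8},
    {"linear": [-130, 90, 90], "twist": 0, "claw": 0.8}
  ]
}}

```text
clock: 13.88
position: [0.4305, -0.1193, 0.2582]
ee_rot: [0.001, 0.233, 0.973, -0.0]
contact_force: [0.6, 0.5, 0.8]
width: 0.0689
gripper_force: 0.0
```

```bash
python3 - <<'E'
from h import *
s=sensors.get_state(); print(s["clock"],s["position"],s["contact_force"],s["width"])
b=snap("scene","s5.png"); a=snap("top","t5.png")
B=cv2.resize(b[260:410,130:260],None,fx=4,fy=4,interpolation=2); A=cv2.resize(a[250:330,400:435+20],None,fx=5,fy=5,interpolation=2); A=cv2.resize(a[250:325,405:465],None,fx=4,fy=8/1,interpolation=2) if 0 else cv2.resize(a[248:323,405:475],(280,300),interpolation=2)
A=np.vstack([A,np.zeros((300,280,3),'uint8')]); cv2.imwrite('pics/c5.png',cv2.cvtColor(np.hstack([B,A]),cv2.COLOR_RGB2BGR))
E
```

```text
13.8833 [ 0.43053465 -0.1192879   0.258229  ] [0.59425598 0.45418503 0.78639651] 0.06886572510034647
```

View pics/c5.png

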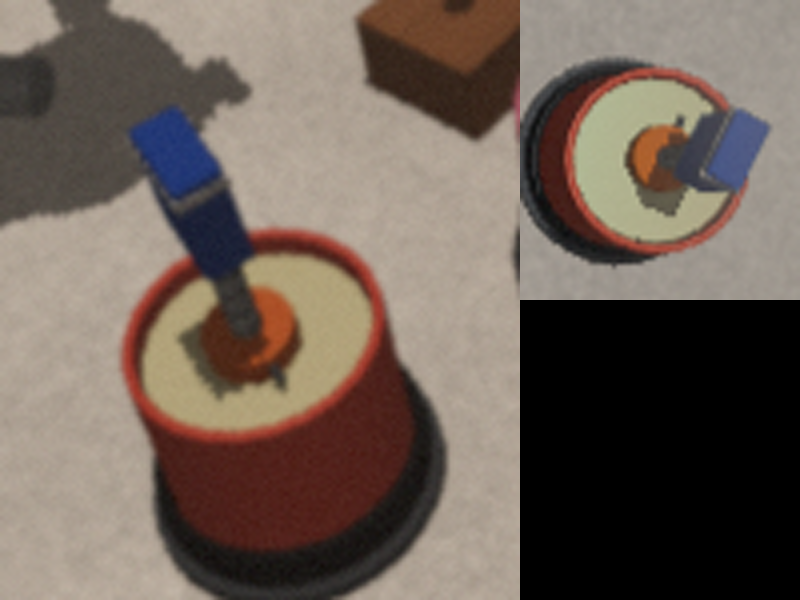

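The gauge stands in the coral candle's hole with its collar on the wax. I'll check the tilt numerically before handing in.

```bash
python3 - <<'E'
from h import *
for n,f,box in(("scene","s5.png",(150,270,210,340)),("top","t5.png",(430,265,475,310))):
    m=eyes.camera_model(n); im=cv2.imread('pics/'+f); hsv=cv2.cvtColor(im,cv2.COLOR_BGR2HSV); u0,v0,u1,v1=box
    k=((hsv[...,0]>100)&(hsv[...,0]<130)&(hsv[...,1]>100)&(im[...,0]>(120 if n=="top" else 110))).astype('uint8'); K=np.zeros_like(k);K[v0:v1,u0:u1]=k[v0:v1,u0:u1]
    c=max(cv2.findContours(K,0,1)[0],key=cv2.contourArea); r=cv2.minAreaRect(c); print(n,r,cv2.contourArea(c),"upright px",proj(m,[.561,-.2105,.185]),"pos@185",ray(m,*r[0],.185)*1000)
E
```

```text
scene ((173.3600311279297, 296.9800109863281), (18.400001525878906, 11.80000114440918), 53.13010025024414) 183.0 upright px [175.38852256 290.630848  ] pos@185 [ 564.87822466 -219.20896084  185.        ]
top ((457.6360168457031, 284.75201416015625), (7.60263204574585, 16.457462310791016), 10.30484676361084) 73.0 upright px [452.96081459 287.24622598] pos@185 [ 564.95287641 -218.00053634  185.        ]
```

Both cameras put the tilt at about 0.065–0.08 rad, under the 0.12 limit. On release the tool settled downward, so it can't have pulled the gauge up. Handing in.

```bash
python3 -c "
from rig import manip
print(manip.sign_off())"
```

```text
the job is handed in; nothing more can be done
None
```

I lowered the gauge into the coral candle's hole and felt the bottom at about 35 mm. I held it there at about 10 N for just over 2 s (wrist reading, 15.5 N at first contact), then let go; it stands leaning about 4°, collar on the wax. The job was handed in at about 14 s, but sign-off returned no verdict.

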